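# Open the stuck paint jar

## Task

Open the jar with the green stopper: its taper is stuck, so twist the stopper by about an eighth of a turn in the neck to break it free before you pull it straight out. Then set it down gently in the white tray, keeping hold until it rests on the tray floor, and let go; standing or lying is fine. Leave the orange and blue stoppers shut in their jars.

Things in the scene. Friction and masses are not known exactly. Their poses are not given: they have to be found in the camera images.
- jar_green: Squat amber glass jar with black neck and green stopper, in an 84 mm square wooden holder screwed to the desk. 110 mm tall to the neck's rim; body 72 mm across, neck 41 mm. Origin: centre of the holder's underside, z up, x and y along its sides. The stopper is stuck (about 40 N to pull straight); turned 45 degrees either way about z (0.5 N m: grip with 60 N) it is loose; clear after 32 mm.
- stopper_green: Green stopper, 60 g, seated in the green jar. Flange 38 mm across, 7 mm thick, on the neck's rim; above it a wing grip 36 mm long (x), 14 mm thick (y: pinch across this), 7 to 36 mm above the origin. Below, a white taper, 27 mm across at the top, 19 mm at its flat foot 32 mm below the origin. Origin: centre of the flange's underside, 110 mm above the desk when seated; z up, x along the jar's x.
- jar_orange: Squat amber glass jar with black neck and orange stopper, in an 84 mm square wooden holder screwed to the desk. 110 mm tall to the neck's rim; body 72 mm across, neck 41 mm. Origin: centre of the holder's underside, z up, x and y along its sides. The stopper is stuck (about 40 N to pull straight); turned 45 degrees either way about z (0.5 N m: grip with 60 N) it is loose; clear after 32 mm.
- stopper_orange: Orange stopper, 60 g, seated in the orange jar. Flange 38 mm across, 7 mm thick, on the neck's rim; above it a wing grip 36 mm long (x), 14 mm thick (y: pinch across this), 7 to 36 mm above the origin. Below, a white taper, 27 mm across at the top, 19 mm at its flat foot 32 mm below the origin. Origin: centre of the flange's underside, 110 mm above the desk when seated; z up, x along the jar's x.
- jar_blue: Squat amber glass jar with black neck and blue stopper, in an 84 mm square wooden holder screwed to the desk. 110 mm tall to the neck's rim; body 72 mm across, neck 41 mm. Origin: centre of the holder's underside, z up, x and y along its sides. The stopper is stuck (about 40 N to pull straight); turned 45 degrees either way about z (0.5 N m: grip with 60 N) it is loose; clear after 32 mm.
- stopper_blue: Blue stopper, 60 g, seated in the blue jar. Flange 38 mm across, 7 mm thick, on the neck's rim; above it a wing grip 36 mm long (x), 14 mm thick (y: pinch across this), 7 to 36 mm above the origin. Below, a white taper, 27 mm across at the top, 19 mm at its flat foot 32 mm below the origin. Origin: centre of the flange's underside, 110 mm above the desk when seated; z up, x along the jar's x.
- tray: White enamelled tray with a dark rim and a few dabs of dried paint, 240 mm (x) by 180 mm (y), walls 5 mm thick and 26 mm high, floor 5 mm above the desk, empty, does not slide. Origin at the centre of its underside, z up.
Mind the look-alikes: they are no part of the job. There is more than one size of the stopper_green; the one meant has the size given above. What is shaped like the jar_green but pink is not meant.

How it is judged:
On the way, in this order (a step that is already met when the one before it is completed fails the run):
1. the green stopper is turned by at least 23 degrees, either way, while still seated (risen less than 6 mm) (angle between the x axis of stopper_green and the x axis of jar_green, either way round above 0.4 rad and z of stopper_green in the frame of jar_green below 0.116 m and horizontal distance between stopper_green and jar_green below 0.006 m), for 0.1 s.
2. the green stopper is lifted out of the neck, held in the fingers (z of stopper_green in the frame of jar_green above 0.142 m and contact force between the fingers and stopper_green above 0.5 N), for 0.1 s.
3. the green stopper rests on the tray inside its walls while still held (x of stopper_green in the frame of tray between -0.112 and 0.112 m and y of stopper_green in the frame of tray between -0.082 and 0.082 m and z of stopper_green in the frame of tray below 0.05 m and contact force between stopper_green and tray above 0.2 N and contact force between the fingers and stopper_green above 0.5 N), for 0.1 s.
At the end, for the whole second after the job is handed in: The green stopper lies or stands still on the tray floor, its origin within 112 mm (x) and 82 mm (y) of the tray's centre and less than 50 mm above the tray's underside; the orange and blue stoppers are still seated within 6 mm of where they began (x of stopper_green in the frame of tray between -0.112 and 0.112 m and y of stopper_green in the frame of tray between -0.082 and 0.082 m and z of stopper_green in the frame of tray below 0.05 m and linear speed of stopper_green below 0.02 m/s and distance of each of stopper_orange, stopper_blue from where it was at the start of the episode below 0.006 m); the robot touches nothing.
It fails at once if the orange stopper is shifted by more than 6 mm or turned by more than 15 degrees in its jar (distance of stopper_orange from where it was at the start of the episode above 0.006 m or angle between the x axis of stopper_orange and the x axis of jar_orange, either way round above 0.26 rad).
It fails at once if the blue stopper is shifted by more than 6 mm or turned by more than 15 degrees in its jar (distance of stopper_blue from where it was at the start of the episode above 0.006 m or angle between the x axis of stopper_blue and the x axis of jar_blue, either way round above 0.26 rad).
It also fails if it takes over 48 s, if anything falls off the work surface, if the arm or the gripper's body presses on something with over 40 N, if the wrist force passes 120 N, or if a joint passes its speed limit or range.

## Robot

A 6-joint arm with a two-finger parallel gripper is mounted at the origin on the work surface. World frame = base frame: x ahead of the robot, y to its left, z up, the work surface at z = 0. Lengths are in m, angles in rad, forces in N, time in s.
With the tool pointing down it reaches from about 0.25 to 0.775 m from the base axis. Payload 4 kg.
Tool frame: the origin (TCP) lies between the finger pads; the fingertips stand ctrl.tip_extent ahead of it and the grasp point (between the pads) is the TCP (ctrl.tip_extent is the distance from the TCP to the fingertips, in m); z points along the fingers, y is the line along which they close (so a half turn about z gives the same grasp; the last joint's range is limited). The gripper opens to 85 mm and grips with 20 to 120 N. Pads are 22 mm wide; open, the fingers measure 114 mm over their backs; the gripper's body (76 mm by 85 mm) begins 54 mm behind the grasp point. The pads swing forward as they close: fully open they stand 13 mm farther back than shut.
Start: joints at [1.222, 0.087, 1.371, -0, 1.684, -0.103], TCP at [0.134, 0.533, 0.218] pointing down, gripper open.
Joint ranges: [-3.1, 3.1], [-0.76, 2.03], [0.27, 2.55], [-1.08, 4.22], [0.17, 2.65], [-2.57, 2.57]. Speed limits (rad/s): [2.79, 2.79, 3.14, 3.14, 3.14, 3.14].

## Interface

Orientations are given as [roll, pitch, yaw] about the fixed x, y, z axes, in that order (R = Rz(yaw) Ry(pitch) Rx(roll)).
In Python, from bench import ctrl gives the robot as it stands.
- The arm moves only by the shell command python3 -m handwheel 'ROWS'. ROWS is JSON, a list of rows, each a list of 5 numbers: the closure, from 0 (fully open) to 1 (shut), then the shift along the tool's x, y, z in units of 50 mm (1.0 is 50 mm), then the turn about the tool's z in units of 0.1 rad (1.0 is 0.1 rad). In form: [[fingers, dx, dy, dz, turn], ...]. A call has exactly 8 rows; each row shifts and turns the commanded pose from where the row before left it, along the tool's axes as they then stand; what a row does not reach is not made up. A row lasts 1/8 s, in which the tool goes at most 62.5 mm and 10.7 degrees, less where a joint would pass 70% of its speed; a pose out of reach is approached as far as the arm can. A call with a number of a shift or a turn outside -1 to 1 is refused whole. A call with a gripper value outside its range is refused whole. The fingers move at their own pace and stop on an object; the grip force is fixed at half the most. Time passes only in rows, so rows that do not move let the fingers close, or fill a call up. It gives the time, the measured TCP pose, the force, the opening and the grip force at its end, in the units of the state.
- ctrl.get_state(): the state, without advancing time (a new reading comes with each control period).
- ctrl.capture(name): name is "scene" or "top"; returns the picture (400x640x3 uint8, red, green, blue); there is no depth.
- ctrl.get_calibration(name): a dict with "fx", "fy", "cx", "cy" (pixels), "xyz" and "attitude" of the camera in the world. Camera axes: x right, y down, z forward; pixel columns grow to the right and rows downward; lengths in m; the calibration is good to about 2 mm. A picture is of the moment at which its call begins. get_calibration takes no time and is no camera call.
- ctrl.close_job(): hands the job in; it is judged then, once.
The state is a dict: "t": time; "q": joint angles; "joint_vel": joint speeds; "effort": joint torques, N m; "tool_pos": TCP position; "tcp_rot": TCP orientation; "wrist_force": force on the tool from outside, world axes, zero at the start; "moment": the same for the moment, N m; "width": finger opening in m; "finger_force": force on a finger pad.
Only numpy, scipy, OpenCV 4.12 (cv2) and the standard library are available. Lean on these libraries where they do the work, as an engineer would, in place of code of your own. Each camera call takes 0.05 s, during which the arm holds its last target. There are 200 camera calls.

## Working session

There is one attempt and no reset: what is moved stays moved. The work goes in short steps, Python scripts to look and compute and a shell command to move; the robot and the scene stay as the last step left them, time stands still between calls to the robot, and variables do not carry over. Pictures are saved under pics/ and viewed, at most 10 in all, crops included, and the job is handed in when it is done.

```bash
mkdir -p pics; python3 - <<'E'
from bench import ctrl
import cv2
for n in("scene","top"):
    cv2.imwrite(f"pics/{n}0.png",ctrl.capture(n)[:,:,::-1]); print(n,ctrl.get_calibration(n))
print(ctrl.tip_extent,ctrl.get_state())
E
```

```text
scene {'fx': 456.95622276214436, 'fy': 456.95622276214436, 'cx': 322.07160152900536, 'cy': 200.29193181967204, 'xyz': array([0.99151428, 0.60236049, 0.6704195 ]), 'attitude': array([-2.24162864, -0.00879808,  2.4811815 ])}
top {'fx': 371.6324423986554, 'fy': 371.6324423986554, 'cx': 320.5628977724112, 'cy': 199.10545886650067, 'xyz': array([0.40157649, 0.02953373, 0.96181842]), 'attitude': array([-2.95476666, -0.01148224, -1.59678424])}
0.019 {'t': 0.1, 'q': array([ 1.22188012e+00,  8.79029547e-02,  1.37211869e+00, -4.36027790e-05,
        1.68361604e+00, -1.03121426e-01]), 'joint_vel': array([ 4.64148837e-05, -3.09825964e-03, -3.71714875e-03,  2.98332297e-04,
        2.23613785e-03,  5.51524984e-04]), 'effort': array([ 1.88686572e-03, -3.53017402e+01, -3.14217854e+01, -1.61215703e-04,
        7.95622123e-03,  2.93072787e-06]), 'tool_pos': array([0.13369371, 0.53300406, 0.21663637]), 'tcp_rot': array([-3.13955403e+00, -1.67407379e-04,  2.89579284e+00]), 'wrist_force': array([-0.23540887,  0.84397721,  1.36537157]), 'moment': array([-0.02478053, -0.03162632, -0.01344178]), 'finger_force': 0.0, 'width': 0.08564317082158937}
```

View pics/scene0.png

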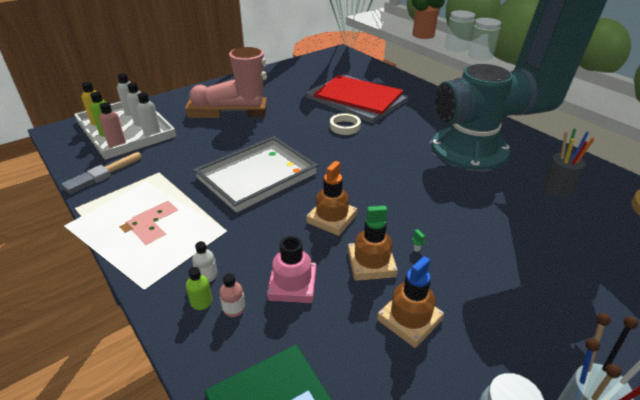

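View pics/top0.png

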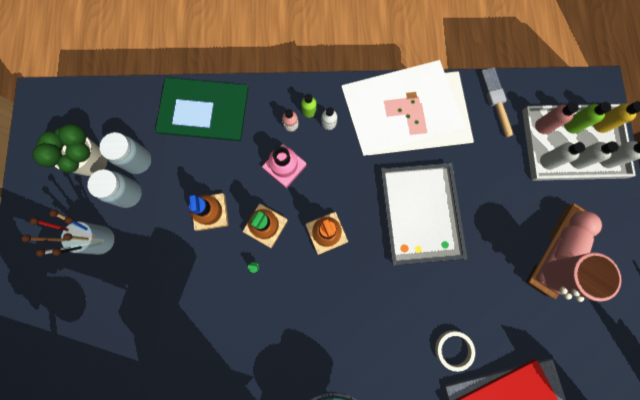

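The scene view shows the three amber jars, with green at (373,240), and the tray at (257,172). In the top view green is at (263,222), orange at (326,232), blue at (205,208) and the tray at (422,212). The small green look-alike is at (253,267). I'll enlarge both views.

```bash
python3 - <<'E'
import cv2,numpy as np
a=cv2.imread("pics/top0.png")[170:270,180:360]; b=cv2.imread("pics/scene0.png")[185:295,300:460]
a=cv2.resize(a,(720,400),interpolation=cv2.INTER_CUBIC)
cv2.imwrite("pics/ca.png",a); cv2.imwrite("pics/cb.png",cv2.resize(b,(800,550),interpolation=cv2.INTER_CUBIC))
E
```

```text
(no output)
```

View pics/ca.png

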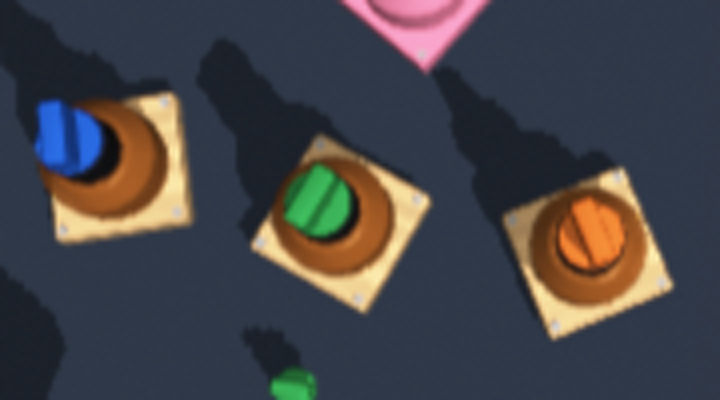

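View pics/cb.png

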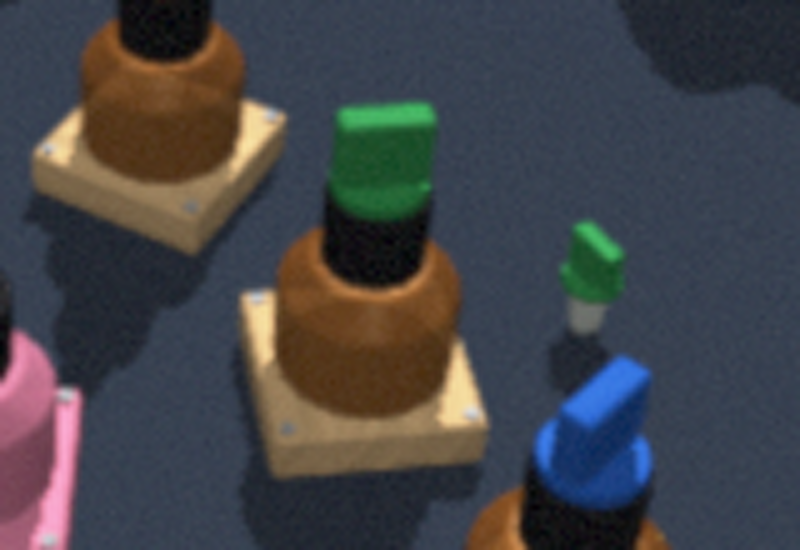

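```bash
cat > h.py <<'E'
from bench import ctrl
import numpy as np
from scipy.spatial.transform import Rotation as R
def px2w(n,p,z):
    c=ctrl.get_calibration(n); p=np.atleast_2d(np.array(p,float))
    d=np.c_[(p[:,0]-c['cx'])/c['fx'],(p[:,1]-c['cy'])/c['fy'],np.ones(len(p))]
    d=d@R.from_euler('xyz',c['attitude']).as_matrix().T
    return c['xyz']+d*((z-c['xyz'][2])/d[:,2])[:,None]
E
python3 - <<'E'
from h import *
np.set_printoptions(precision=4,suppress=True)
T=lambda l:np.array(l)/4.+[180,170]-.375
S=lambda l:np.array(l)/5.+[300,185]-.4
for nm,l in dict(green=[(320,135),(430,198),(363,312),(252,243)],orange=[(503,215),(622,168),(673,287),(556,338)],blue=[(46,110),(175,92),(192,222),(60,243)]).items():
    for z in (.015,.02,):
        w=px2w("top",T(l),z); e=np.roll(w,-1,0)-w
        print(nm,z,w.mean(0)[:2],np.linalg.norm(e,axis=1),np.degrees(np.arctan2(e[:,1],e[:,0]))%90)
w=px2w("scene",S([(338,108),(433,103),(436,122),(343,127)]),.146);e=np.roll(w,-1,0)-w
print("wingtop",w.mean(0),np.linalg.norm(e,axis=1),np.degrees(np.arctan2(e[:,1],e[:,0])))
w=px2w("top",T([(322,203)]),.117);print("flange",w)
w=px2w("top",[(380,167),(453,163),(467,257),(393,264)],.026);e=np.roll(w,-1,0)-w
print("tray",w,w.mean(0),np.linalg.norm(e,axis=1),np.degrees(np.arctan2(e[:,1],e[:,0])))
w=px2w("scene",[(196,172),(269,138),(317,164),(238,208)],.026);print("traysc",w.mean(0))
print(R.from_euler('xyz',ctrl.get_state()['tcp_rot']).as_matrix())
E
```

```text
green 0.015 [0.5163 0.1578] [0.0825 0.0834 0.0839 0.0811] [58.806  59.0178 57.2022 58.0653]
green 0.02 [0.5157 0.1571] [0.082  0.083  0.0834 0.0807] [58.806  59.0178 57.2022 58.0653]
orange 0.015 [0.4932 0.0005] [0.0823 0.0828 0.0809 0.085 ] [20.3033 21.1492 21.8838 22.0828]
orange 0.02 [0.4927 0.0006] [0.0819 0.0823 0.0805 0.0846] [20.3033 21.1492 21.8838 22.0828]
blue 0.015 [0.5555 0.3008] [0.0834 0.0859 0.0841 0.0873] [6.8331 8.5034 7.7571 8.0149]
blue 0.02 [0.5547 0.2993] [0.083  0.0855 0.0837 0.0868] [6.8331 8.5034 7.7571 8.0149]
wingtop [0.5161 0.1605 0.146 ] [0.0351 0.0109 0.034  0.0109] [ 147.5003   51.5616  -32.4591 -122.7467]
flange [[0.5148 0.155  0.117 ]]
tray [[ 0.6597 -0.1431  0.026 ]
 [ 0.6662 -0.3355  0.026 ]
 [ 0.4221 -0.3481  0.026 ]
 [ 0.4097 -0.1616  0.026 ]] [ 0.5394 -0.2471  0.026 ] [0.1924 0.2444 0.1869 0.2507] [ -88.0726 -177.0392   93.8145    4.225 ]
traysc [ 0.5415 -0.2339  0.026 ]
[[-0.9699  0.2433 -0.0007]
 [ 0.2433  0.9699 -0.0019]
 [ 0.0002 -0.002  -1.    ]]
```

Green jar is at (0.516, 0.158), and its pinch direction is at about 58° in the world. The holder sides come out at 82–84 mm and the wing at 35 mm, which agree with the given sizes. I'll move above it.

```bash
cat > go.py <<'E'
import sys
from h import *
x,y,z,a=map(float,sys.argv[1:])  # a: desired tool-y world angle deg
s=ctrl.get_state(); M=R.from_euler('xyz',s['tcp_rot']).as_matrix()
d=M.T@(np.array([x,y,z])-s['tool_pos']); ya=np.degrees(np.arctan2(M[1,1],M[0,1]))
t=(a-ya+90)%180-90
print("t %.2f shift units"%s['t'],np.round(d/.05,3),"turn units %.2f"%(-np.radians(t)/.1),"yaw_y %.1f"%ya,"q6 %.2f"%s['q'][5],"pos",np.round(s['tool_pos'],4),"F",np.round(s['wrist_force'],1),"w %.4f f %.1f"%(s['width'],s['finger_force']))
E
python3 -m handwheel '[[0.3,-0.7,-0.41,0,0],[0.3,-0.7,-0.41,0,0],[0.3,-0.7,-0.41,0,0],[0.3,-0.7,-0.41,0,0],[0.3,-0.7,-0.41,0,0],[0.3,-0.7,-0.41,0,0],[0.3,-0.7,-0.41,0,0],[0.3,-0.7,-0.41,0,0]]'; python3 go.py .516 .158 .218 58
```

```text
t: 1.1
tool_pos: [0.3661, 0.3051, 0.2172]
tcp_rot: [-3.141, -0.001, 2.896]
wrist_force: [0.1, -0.1, -0.3]
width: 0.0597
finger_force: 0.0
t 1.10 shift units [-3.624 -2.124 -0.017] turn units 3.13 yaw_y 75.9 q6 -0.75 pos [0.3661 0.3051 0.2172] F [ 0.1 -0.1 -0.3] w 0.0597 f 0.0
```

```bash
python3 -m handwheel '[[0.3,-0.7,-0.41,0,0],[0.3,-0.7,-0.41,0,0],[0.3,-0.7,-0.41,0,0],[0.3,-0.7,-0.41,0,0],[0.3,-0.7,-0.41,0,0],[0.3,0,0,0,1],[0.3,0,0,0,1],[0.3,0,0,0,1]]'; python3 go.py .516 .158 .14 58; python3 - <<'E'
from h import *
import cv2
a=ctrl.capture("scene")[110:290,250:490];b=ctrl.capture("top")[150:285,180:360]
cv2.imwrite("pics/s1.png",cv2.resize(a[:,:,::-1],(720,540)))
E
```

```text
t: 2.1
tool_pos: [0.5101, 0.164, 0.2169]
tcp_rot: [-3.141, -0.001, 2.592]
wrist_force: [0.4, 0.0, -0.7]
width: 0.0597
finger_force: 0.0
t 2.10 shift units [-0.164 -0.039  1.538] turn units 0.09 yaw_y 58.5 q6 -0.82 pos [0.5101 0.164  0.2169] F [ 0.4  0.  -0.7] w 0.0597 f 0.0
```

View pics/s1.png

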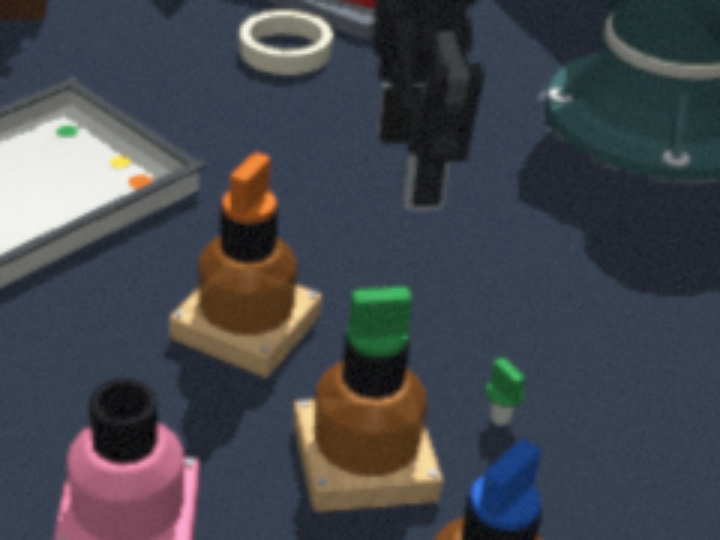

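The fingertip shows at about (392,179) in the full image, with the green wing at (377,210). I'll check the projection.

```bash
python3 - <<'E'
from h import *
import cv2
c=ctrl.get_calibration("scene");Rc=R.from_euler('xyz',c['attitude']).as_matrix()
s=ctrl.get_state();M=R.from_euler('xyz',s['tcp_rot']).as_matrix()
def pr(p):
    v=Rc.T@(np.array(p)-c['xyz']);return np.round([c['cx']+c['fx']*v[0]/v[2],c['cy']+c['fy']*v[1]/v[2]],1)
for sgn in(1,-1):
  for x in(-.011,.011): print(sgn,x,pr(s['tool_pos']+M@[x,sgn*.03,.011]))
print(pr([.516,.158,.146]),pr([.516,.158,.117]),pr([.516,.158,.11]))
E
```

```text
1 -0.011 [381.5 191.4]
1 0.011 [394.3 190.6]
-1 -0.011 [374.3 171.1]
-1 0.011 [386.4 170.3]
[376.2 206.9] [374.9 219. ] [374.6 221.8]
```

```bash
python3 -m handwheel '[[0.3,-0.16,-0.04,0,0.1],[0.3,0,0,0.3,0],[0.3,0,0,0.3,0],[0.3,0,0,0.3,0],[0.3,0,0,0,0],[0.3,0,0,0,0],[0.3,0,0,0,0],[0.3,0,0,0,0]]'; python3 go.py .516 .158 .14 58; python3 - <<'E'
from h import *
import cv2
a=ctrl.capture("scene")[150:250,320:440];b=ctrl.capture("top")[160:260,200:320]
cv2.imwrite("pics/s2.png",np.vstack([cv2.resize(i[:,:,::-1],(360,300)) for i in (a,b)]) if 0 else np.hstack([cv2.resize(i[:,:,::-1],(400,333),interpolation=cv2.INTER_CUBIC) for i in (a,b)]))
c=ctrl.get_calibration("scene");Rc=R.from_euler('xyz',c['attitude']).as_matrix()
s=ctrl.get_state();M=R.from_euler('xyz',s['tcp_rot']).as_matrix()
def pr(p):
    v=Rc.T@(np.array(p)-c['xyz']);return np.round(([c['cx']+c['fx']*v[0]/v[2],c['cy']+c['fy']*v[1]/v[2]]-np.array([320,150]))*3.333,1)
for y in(.03,.04,-.03):
  for x in(-.011,.011): print(y,x,pr(s['tool_pos']+M@[x,y,.011]))
E
```

```text
t: 3.2
tool_pos: [0.5165, 0.1585, 0.1735]
tcp_rot: [3.141, 0.001, 2.586]
wrist_force: [-0.2, 0.3, 0.0]
width: 0.0599
finger_force: 0.0
t 3.20 shift units [ 0.003 -0.015  0.669] turn units 0.03 yaw_y 58.2 q6 -0.82 pos [0.5165 0.1585 0.1735] F [-0.2  0.3  0. ] w 0.0599 f 0.0
0.03 -0.011 [180.6 203.7]
0.03 0.011 [222.  201.2]
0.04 -0.011 [184.4 216. ]
0.04 0.011 [226.2 213.5]
-0.03 -0.011 [159.6 134.6]
-0.03 0.011 [198.8 132.4]
```

View pics/s2.png

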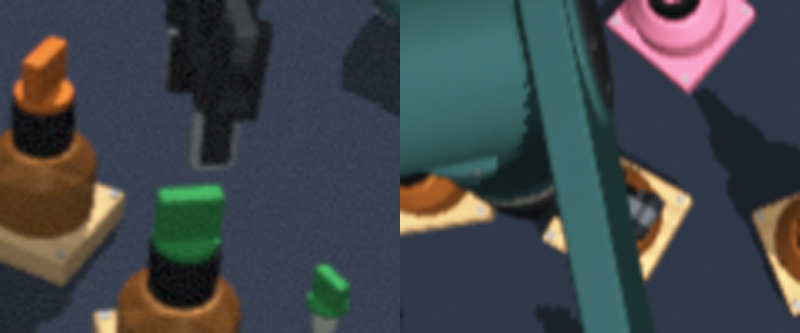

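```bash
python3 - <<'E'
from h import *
import cv2
a=ctrl.capture("scene")[120:220,335:425,::-1];b=ctrl.capture("top")[195:255,235:289,::-1]
f=lambda i:np.uint8(255*(cv2.resize(i,(400,444),interpolation=cv2.INTER_CUBIC)/255.)**.45)
cv2.imwrite("pics/s3.png",np.hstack([f(a),f(b)]))
s=ctrl.get_state();M=R.from_euler('xyz',s['tcp_rot']).as_matrix()
for n,o,k in(("scene",(335,120),4.444),("top",(235,195),7.4)):
  c=ctrl.get_calibration(n);Rc=R.from_euler('xyz',c['attitude']).as_matrix()
  for p in [(x,y,z) for z in(.011,-.054) for y in(.03,-.03) for x in(-.011,.011)]:
    v=Rc.T@(s['tool_pos']+M@p-c['xyz']);print(n,p,np.round((c['cx']+c['fx']*v[0]/v[2]-o[0])*k),np.round((c['cy']+c['fy']*v[1]/v[2]-o[1])*k))
E
```

```text
scene (-0.011, 0.03, 0.011) 174.0 405.0
scene (0.011, 0.03, 0.011) 229.0 402.0
scene (-0.011, -0.03, 0.011) 146.0 313.0
scene (0.011, -0.03, 0.011) 198.0 310.0
scene (-0.011, 0.03, -0.054) 188.0 271.0
scene (0.011, 0.03, -0.054) 246.0 268.0
scene (-0.011, -0.03, -0.054) 158.0 182.0
scene (0.011, -0.03, -0.054) 213.0 179.0
top (-0.011, 0.03, 0.011) 85.0 80.0
top (0.011, 0.03, 0.011) 45.0 144.0
top (-0.011, -0.03, 0.011) 259.0 183.0
top (0.011, -0.03, 0.011) 219.0 248.0
top (-0.011, 0.03, -0.054) 41.0 40.0
top (0.011, 0.03, -0.054) -3.0 109.0
top (-0.011, -0.03, -0.054) 229.0 151.0
top (0.011, -0.03, -0.054) 186.0 221.0
```

View pics/s3.png

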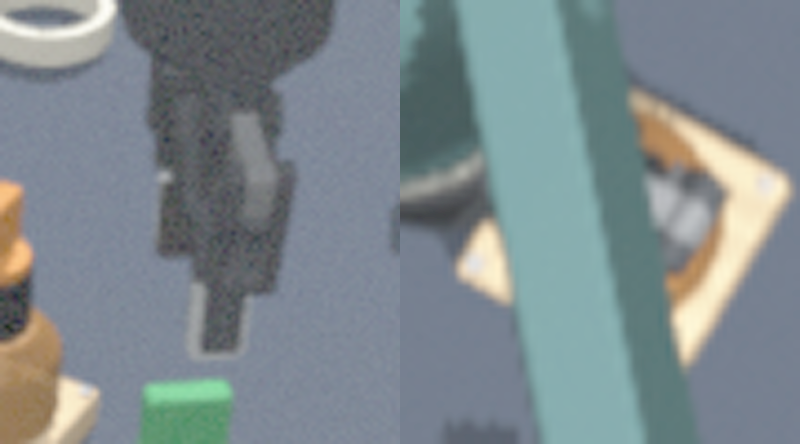

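```bash
python3 -m handwheel '[[1,0,0,0,0],[1,0,0,0,0],[1,0,0,0,0],[1,0,0,0,0],[1,0,0,0,0],[1,0,0,0,0],[1,0,0,0,0],[1,0,0,0,0]]'; python3 - <<'E'
from h import *
import cv2
a=ctrl.capture("scene")[120:220,335:425,::-1];b=ctrl.capture("top")[195:255,235:289,::-1]
f=lambda i:np.uint8(255*(cv2.resize(i,(400,444),interpolation=cv2.INTER_CUBIC)/255.)**.45)
cv2.imwrite("pics/s4.png",np.hstack([f(a),f(b)]))
s=ctrl.get_state();M=R.from_euler('xyz',s['tcp_rot']).as_matrix();print(s['width'],s['tool_pos'])
for n,o,k in(("scene",(335,120),4.444),("top",(235,195),7.4)):
  c=ctrl.get_calibration(n);Rc=R.from_euler('xyz',c['attitude']).as_matrix()
  for p in [(x,y,z) for z in(.019,-.054) for y in(.0,.012) for x in(-.011,.011)]:
    v=Rc.T@(s['tool_pos']+M@p-c['xyz']);print(n,p,np.round((c['cx']+c['fx']*v[0]/v[2]-o[0])*k),np.round((c['cy']+c['fy']*v[1]/v[2]-o[1])*k))
E
```

```text
t: 4.4
tool_pos: [0.5161, 0.1584, 0.1727]
tcp_rot: [3.141, -0.0, 2.586]
wrist_force: [0.4, -0.0, -0.2]
width: 0.0
finger_force: 0.0
0.00015684874289349714 [0.5161159  0.15842172 0.17273724]
scene (-0.011, 0.0, 0.019) 159.0 374.0
scene (0.011, 0.0, 0.019) 212.0 370.0
scene (-0.011, 0.012, 0.019) 164.0 392.0
scene (0.011, 0.012, 0.019) 218.0 389.0
scene (-0.011, 0.0, -0.054) 173.0 225.0
scene (0.011, 0.0, -0.054) 229.0 222.0
scene (-0.011, 0.012, -0.054) 179.0 243.0
scene (0.011, 0.012, -0.054) 236.0 240.0
top (-0.011, 0.0, 0.019) 176.0 136.0
top (0.011, 0.0, 0.019) 136.0 200.0
top (-0.011, 0.012, 0.019) 141.0 116.0
top (0.011, 0.012, 0.019) 102.0 179.0
top (-0.011, 0.0, -0.054) 135.0 96.0
top (0.011, 0.0, -0.054) 91.0 166.0
top (-0.011, 0.012, -0.054) 97.0 74.0
top (0.011, 0.012, -0.054) 53.0 143.0
```

View pics/s4.png

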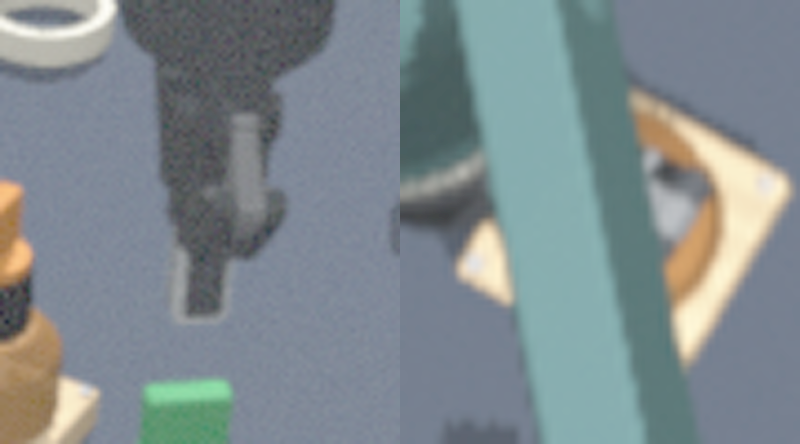

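```bash
python3 - <<'E'
from h import *
import cv2
im=ctrl.capture("scene");print(im.shape)
for n in("scene","top"):
  c=ctrl.get_calibration(n);Rc=R.from_euler('xyz',c['attitude']).as_matrix()
  for p in [(0,0,0),(.08,0,0),(0,.08,0),(.516,.158,.146),(.516,.158,.11),(.516,.158,.0),(.54,-.245,.005)]:
    v=Rc.T@(np.array(p)-c['xyz']);print(n,p,np.round([c['cx']+c['fx']*v[0]/v[2],c['cy']+c['fy']*v[1]/v[2]],1))
s=ctrl.get_state();print(s['q'],s['tool_pos'])
E
python3 - <<'E'
from bench import ctrl
import cv2,numpy as np
f=lambda i:np.uint8(255*(i/255.)**.5)
a=f(ctrl.capture("scene")[:,:,::-1])[0:300,270:640]
cv2.imwrite("pics/s5.png",cv2.resize(a,(740,600)))
E
```

```text
(400, 640, 3)
scene (0, 0, 0) [469.  147.7]
scene (0.08, 0, 0) [450.1 157.3]
scene (0, 0.08, 0) [493.3 160.5]
scene (0.516, 0.158, 0.146) [376.2 206.9]
scene (0.516, 0.158, 0.11) [374.6 221.8]
scene (0.516, 0.158, 0.0) [370.2 263. ]
scene (0.54, -0.245, 0.005) [255.1 173.3]
top (0, 0, 0) [332.9 443.3]
top (0.08, 0, 0) [331.8 406.3]
top (0, 0.08, 0) [298.7 444.5]
top (0.516, 0.158, 0.146) [256.8 218.2]
top (0.516, 0.158, 0.11) [259.3 220.3]
top (0.516, 0.158, 0.0) [265.7 225.8]
top (0.54, -0.245, 0.005) [420.1 212.6]
[ 1.92760014e-01  7.78075143e-02  1.46986259e+00  5.28505954e-05
  1.59382883e+00 -8.22257722e-01] [0.51613651 0.15842758 0.17272595]
```

View pics/s5.png

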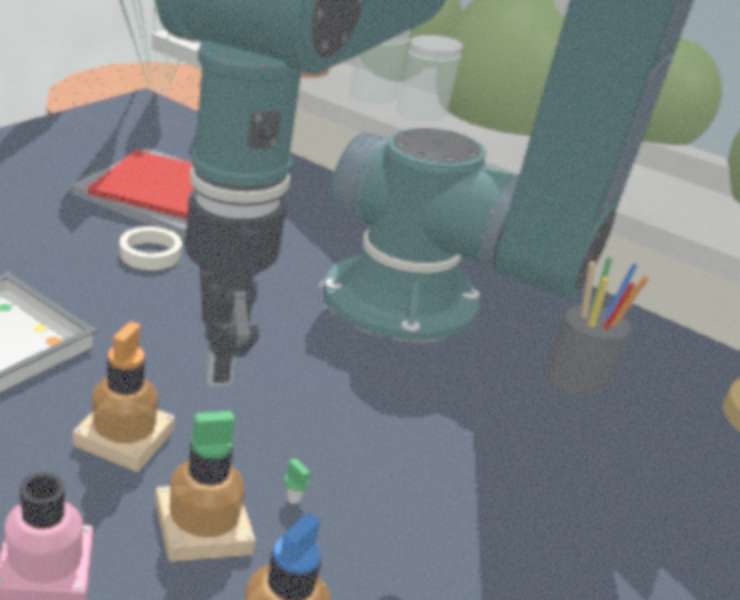

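The base projects correctly at (469,148), so the calibration holds. The fingertips sit about 13 px higher in the scene view than the model predicts. I'll descend open-handed in small steps and watch the force, then check in the image where the tips are relative to the wing.

```bash
python3 -m handwheel '[[0.3,0,0,0,0],[0.3,0,0,0,0],[0.3,0,0,0,0],[0.3,0,0,0.1,0],[0.3,0,0,0.1,0],[0.3,0,0,0.1,0],[0.3,0,0,0,0],[0.3,0,0,0,0]]'; python3 go.py .516 .158 .14 58; python3 - <<'E'
from h import *
import cv2
cv2.imwrite("pics/s6.png",ctrl.capture("scene")[:,:,::-1])
a=cv2.imread("pics/s6.png"); o=cv2.imread("pics/scene0.png")
d=np.abs(a.astype(int)-o).max(2)>25
for r in range(190,226,2): 
    c=np.where(d[r,360:410])[0]; print(r,(c.min()+360,c.max()+360,len(c)) if len(c) else None)
E
```

```text
t: 5.6
tool_pos: [0.5162, 0.1584, 0.1577]
tcp_rot: [3.141, 0.0, 2.586]
wrist_force: [0.4, 0.6, -0.1]
width: 0.0601
finger_force: 0.0
t 5.60 shift units [-0.002 -0.009  0.355] turn units 0.03 yaw_y 58.2 q6 -0.82 pos [0.5162 0.1584 0.1577] F [ 0.4  0.6 -0.1] w 0.0601 f 0.0
190 (np.int64(378), np.int64(395), 18)
192 (np.int64(378), np.int64(395), 17)
194 (np.int64(378), np.int64(389), 10)
196 (np.int64(378), np.int64(388), 10)
198 (np.int64(378), np.int64(388), 10)
200 (np.int64(377), np.int64(387), 10)
202 (np.int64(377), np.int64(387), 10)
204 (np.int64(377), np.int64(387), 10)
206 (np.int64(369), np.int64(386), 18)
208 (np.int64(368), np.int64(376), 9)
210 (np.int64(369), np.int64(373), 5)
212 None
214 None
216 None
218 None
220 None
222 None
224 None
```

```bash
python3 -m handwheel '[[0.3,0,0,0.08,0],[0.3,0,0,0.08,0],[0.3,0,0,0.08,0],[0.3,0,0,0.08,0],[0.3,0,0,0,0],[0.3,0,0,0,0],[0.3,0,0,0,0],[0.3,0,0,0,0]]'; python3 go.py .516 .158 .14 58; python3 - <<'E'
from h import *
import cv2
cv2.imwrite("pics/s7.png",ctrl.capture("scene")[:,:,::-1])
a=cv2.imread("pics/s7.png"); o=cv2.imread("pics/scene0.png")
d=np.abs(a.astype(int)-o).max(2)>25
for r in range(196,226,2): print(r,''.join('#' if x else '.' for x in d[r,360:400]),''.join('G' if p[1]>p[2]+40 else '.' for p in a[r,360:400].astype(int)),''.join('G' if p[1]>p[2]+40 else '.' for p in o[r,360:400].astype(int)))
E
```

```text
t: 6.65
tool_pos: [0.5162, 0.1585, 0.1419]
tcp_rot: [3.141, 0.0, 2.586]
wrist_force: [-0.6, 0.6, 1.1]
width: 0.0599
finger_force: 0.0
t 6.65 shift units [-0.001 -0.01   0.038] turn units 0.03 yaw_y 58.2 q6 -0.82 pos [0.5162 0.1585 0.1419] F [-0.6  0.6  1.1] w 0.0599 f 0.0
196 ................####################.... ........................................ ........................................
198 ..................#################..... ........................................ ........................................
200 .................#.################..... ........................................ ........................................
202 .................##.########............ ........................................ ........................................
204 .................#..########............ ........................................ ........................................
206 ........####################............ ........................................ ........GGGGGGGGGGGGGGGGGGG.............
208 ........####################............ .......GGGGGGGG.....
[... 377 characters left out ...]
........................ .......GGGGGGGGGGGGGGGGGGG..............
216 ........................................ .......GGGGGGGGGGGGGGGGGGG.............. .......GGGGGGGGGGGGGGGGGGG..............
218 ........................................ .......GGGGGGGGGGGGGGGGGGG.............. .......GGGGGGGGGGGGGGGGGGG..............
220 ........................................ ......GGGGGGGGGGGGGGGGGGGG.............. ......GGGGGGGGGGGGGGGGGGGG..............
222 ........................................ ......GGGGGGGGGGGGGGGGGGGG.............. ......GGGGGGGGGGGGGGGGGGGG..............
224 ........................................ .......GGGGGGGGGGGGGGGGGG............... .......GGGGGGGGGGGGGGGGGG...............
```

```bash
python3 -m handwheel '[[0.3,0,0,0.06,0],[0.3,0,0,0.06,0],[0.3,0,0,0.06,0],[0.3,0,0,0.06,0],[0.3,0,0,0,0],[0.3,0,0,0,0],[0.3,0,0,0,0],[0.3,0,0,0,0]]'; python3 go.py .516 .158 .14 58; cat > look.py <<'E'
from h import *
import cv2,sys
cv2.imwrite("pics/%s.png"%sys.argv[1],ctrl.capture("scene")[:,:,::-1])
a=cv2.imread("pics/%s.png"%sys.argv[1]).astype(int)
for r in range(196,232,2): print(r,''.join('G' if p[1]>p[2]+40 else '#' if p.max()<45 else 'o' if p.min()>90 else '.' for p in a[r,355:405]))
E
python3 look.py s8
```

```text
t: 7.7
tool_pos: [0.5162, 0.1585, 0.1299]
tcp_rot: [3.141, 0.0, 2.586]
wrist_force: [-0.3, 0.3, -0.6]
width: 0.0599
finger_force: 0.0
t 7.70 shift units [-0.001 -0.01  -0.203] turn units 0.03 yaw_y 58.2 q6 -0.82 pos [0.5162 0.1585 0.1299] F [-0.3  0.3 -0.6] w 0.0599 f 0.0
196 ...............##########################.........
198 .....................###################..........
200 .....................###################..........
202 ......................#################...........
204 ........................###############...........
206 ........................###############...........
208 oo..........GGGGGGGG....########..................
210 o............GGGGGGG....########..................
212 ............GGGGGGG.....########..................
214 ............GGGGGGG.....#######...................
216 ............GGGGGGG....########...................
218 ............GGGGGGG.....#####.....................
220 ...........GGGGGGGGG.........G....................
222 ...........GGGGGGGGGGGGGGGGGGGG...................
224 ..........#.GGGGGGGGGGGGGGGGGG....................
226 ..........###.GGGGGGGGGGGGGG..#...................
228 ..........######...GGGGGG.#####...................
230 ..........#####################...................
```

```bash
python3 -m handwheel '[[0.3,0,0,0.02,0],[0.3,0,0,0.02,0],[0.3,0,0,0.02,0],[0.3,0,0,0.02,0],[0.3,0,0,0.02,0],[0.3,0,0,0,0],[0.3,0,0,0,0],[0.3,0,0,0,0]]'; python3 go.py .516 .158 .14 58; python3 look.py s9
```

```text
t: 8.75
tool_pos: [0.5162, 0.1584, 0.1248]
tcp_rot: [3.141, 0.0, 2.586]
wrist_force: [-0.8, 0.6, -0.1]
width: 0.0597
finger_force: 0.0
t 8.75 shift units [-0.002 -0.009 -0.304] turn units 0.03 yaw_y 58.2 q6 -0.82 pos [0.5162 0.1584 0.1248] F [-0.8  0.6 -0.1] w 0.0597 f 0.0
196 ..............###########################.........
198 ..............##########################..........
200 .....................###################..........
202 .....................###################..........
204 .....................##################...........
206 .......................################...........
208 oo...........GGGGGGG....##############............
210 o...........GGGGGGGG....########..................
212 ............GGGGGGG.....########..................
214 ............GGGGGGG.....#######...................
216 ............GGGGGGG....########...................
218 ............GGGGGGG....########...................
220 ...........GGGGGGGG.....#####.....................
222 ...........GGGGGGGGGG.....GGGGG...................
224 ..........##GGGGGGGGGGGGGGGGGG....................
226 ..........###.GGGGGGGGGGGGGG..#...................
228 ..........#######..GGGGGG.#####...................
230 ..........#####################...................
```

```bash
python3 -m handwheel '[[0.3,0,0,-0.14,0],[0.3,0,0,-0.14,0],[0.6,0,0,0,0],[0.6,0,0,0,0],[0.7,0,0,0,0],[0.7,0,0,0,0],[0.7,0,0,0,0],[0.7,0,0,0,0]]'; python3 go.py .516 .158 .14 58; python3 look.py s10
```

```text
t: 9.8
tool_pos: [0.5161, 0.1584, 0.1386]
tcp_rot: [-3.142, -0.0, 2.586]
wrist_force: [-1.1, -0.0, 0.0]
width: 0.0256
finger_force: 0.0
t 9.80 shift units [-0.003 -0.008 -0.027] turn units 0.03 yaw_y 58.2 q6 -0.82 pos [0.5161 0.1584 0.1386] F [-1.1 -0.   0. ] w 0.0256 f 0.0
196 ................###...################............
198 ................###...###############.............
200 .................#.....#######....................
202 ......................########....................
204 ......................########....................
206 ......................#######.....................
208 oo..........GGGGGG....#######..G..................
210 o............GGGGG....#####....G..................
212 ............GGGGGGG..........GGG..................
214 ............GGGGGGGGGGGGGGGGGGG...................
216 ............GGGGGGGGGGGGGGGGGGG...................
218 ............GGGGGGGGGGGGGGGGGGG...................
220 ...........GGGGGGGGGGGGGGGGGGGG...................
222 ...........GGGGGGGGGGGGGGGGGGGG...................
224 ..........#.GGGGGGGGGGGGGGGGGG....................
226 ..........###.GGGGGGGGGGGGGGG.#...................
228 ..........######...GGGGG...####...................
230 ..........#####################...................
```

```bash
python3 -m handwheel '[[0.78,0,0,0,0],[0.85,0,0,0,0],[0.9,0,0,0,0],[0.9,0,0,0,0],[0.9,0,0,0,0],[0.9,0,0,0,0],[0.9,0,0,0,0],[0.9,0,0,0,0]]'; python3 go.py .516 .158 .14 58; python3 look.py s11
```

```text
t: 10.85
tool_pos: [0.5161, 0.1584, 0.1387]
tcp_rot: [3.142, 0.0, 2.586]
wrist_force: [-0.1, 0.3, 0.6]
width: 0.0087
finger_force: 0.0
t 10.85 shift units [-0.002 -0.008 -0.025] turn units 0.03 yaw_y 58.2 q6 -0.82 pos [0.5161 0.1584 0.1387] F [-0.1  0.3  0.6] w 0.0087 f 0.0
196 ......................########....................
198 .....................########.....................
200 .....................########.....................
202 .....................########.....................
204 .....................#######......................
206 .............GGG.....#######.GGG..................
208 oo..........GGGGGG..........GGGG..................
210 o...........GGGGGGGGGGGGGGGGGGGG..................
212 ............GGGGGGGGGGGGGGGGGGG...................
214 ............GGGGGGGGGGGGGGGGGGG...................
216 ............GGGGGGGGGGGGGGGGGGG...................
218 ............GGGGGGGGGGGGGGGGGGG...................
220 ...........GGGGGGGGGGGGGGGGGGGG...................
222 ...........GGGGGGGGGGGGGGGGGGGG...................
224 ..........##GGGGGGGGGGGGGGGGGG....................
226 ..........###.GGGGGGGGGGGGGG.##...................
228 ..........#######..GGGGGG.#####...................
230 ..........#####################...................
```

The fingers closed to 8.7 mm without touching the wing, so the real tips are about 29 mm higher than reported. That agrees with the image. I'll open, descend to a reported z of about 0.115, and check.

```bash
python3 -m handwheel '[[0.4,0,0,0,0],[0.4,0,0,0,0],[0.4,0,0,0,0],[0.4,-0.04,0,0.08,0],[0.4,0,0,0.12,0],[0.4,0,0,0.12,0],[0.4,0,0,0.12,0],[0.4,0,0,0.04,0]]'; python3 go.py .516 .158 .115 58; python3 look.py s12
```

```text
t: 11.9
tool_pos: [0.5174, 0.1573, 0.1139]
tcp_rot: [-3.141, -0.001, 2.586]
wrist_force: [0.5, -0.3, -0.1]
width: 0.0512
finger_force: 0.0
t 11.90 shift units [ 0.031 -0.003 -0.022] turn units 0.03 yaw_y 58.2 q6 -0.82 pos [0.5174 0.1573 0.1139] F [ 0.5 -0.3 -0.1] w 0.0512 f 0.0
196 .............##################....#####..........
198 .............##################....#####..........
200 .............##########################...........
202 .............##########################...........
204 .............#########################............
206 ...................###################............
208 oo...........GGGGG.##################.............
210 o...........GGGGGGG..################.............
212 .............GGGGG....##############..............
214 ............GGGGGG....########....................
216 ............GGGGG.....#######.....................
218 ............GGGGG.....#######.....................
220 ...........GGGGGG.....#######.....................
222 ...........GGGGGG....########.....................
224 ..........#..GGGGG....#####.......................
226 ..........###.GGGGGG.....G....#...................
228 ..........######....GGG...#####...................
230 ..........#####################...................
```

```bash
python3 -m handwheel '[[0.6,0,0,0,0],[0.65,0,0,0,0],[0.7,0,0,0,0],[0.72,0,0,0,0],[0.74,0,0,0,0],[0.76,0,0,0,0],[0.77,0,0,0,0],[0.77,0,0,0,0]]'; python3 look.py s13
```

```text
t: 12.95
tool_pos: [0.5178, 0.1574, 0.1147]
tcp_rot: [3.142, -0.0, 2.586]
wrist_force: [0.6, -0.6, 0.2]
width: 0.02
finger_force: 0.0
196 ................#############.......####..........
198 ...............###############.....####...........
200 ...............#######################............
202 ...............######################.............
204 ..............######################..............
206 ...................################...............
208 oo..........GGGG....##############................
210 o............GGG....########..GG..................
212 ............GGG.....#######...G...................
214 ............GGG.....#######..GG...................
216 ............GGG....#######...GG...................
218 ............GGG....########..GG...................
220 ...........GGGG.............GGG...................
222 ...........GGGGGGGGGGGGGGGGGGGG...................
224 ..........#.GGGGGGGGGGGGGGGGGG....................
226 ..........###.GGGGGGGGGGGGGG..#...................
228 ..........######....GGGG..#####...................
230 ..........#####################...................
```

```bash
python3 -m handwheel '[[0.79,0,0,0,0],[0.81,0,0,0,0],[0.83,0,0,0,0],[0.85,0,0,0,0],[1,0,0,0,0],[1,0,0,0,0],[1,0,0,0,0],[1,0,0,0,0]]'; python3 go.py .516 .158 .115 58
```

```text
t: 14.0
tool_pos: [0.5176, 0.157, 0.115]
tcp_rot: [-3.141, 0.0, 2.586]
wrist_force: [-3.3, -3.9, 4.5]
width: 0.0126
finger_force: 59.7
t 14.00 shift units [ 0.038  0.001 -0.001] turn units 0.03 yaw_y 58.2 q6 -0.82 pos [0.5176 0.157  0.115 ] F [-3.3 -3.9  4.5] w 0.0126 f 59.7
```

```bash
python3 -m handwheel '[[1,0,0,0,0.6],[1,0,0,0,0.6],[1,0,0,0,0.6],[1,0,0,0,0.6],[1,0,0,0,0.6],[1,0,0,0,0.6],[1,0,0,0,0.6],[1,0,0,0,0.6]]'; python3 go.py .516 .158 .115 58;  python3 look.py s14
```

```text
t: 15.0
tool_pos: [0.5174, 0.1575, 0.115]
tcp_rot: [-3.141, -0.001, 2.104]
wrist_force: [-4.3, -1.7, 3.7]
width: 0.0122
finger_force: 59.6
t 15.00 shift units [ 0.023 -0.019  0.   ] turn units -4.79 yaw_y 30.5 q6 -0.34 pos [0.5174 0.1575 0.115 ] F [-4.3 -1.7  3.7] w 0.0122 f 59.6
196 .......#####.....###########......................
198 ........#######.############......................
200 .........###################......................
202 .........###################......................
204 ..........##################......................
206 ...............##########..#......................
208 oo..........GG..#######....GGG....................
210 o..............########....GGGGGG.................
212 ...............#######..o.GGGGGG..................
214 ...............#######.....GGGGG..................
216 ...............#######....GGGGG...................
218 ............G......##.....GGGGG...................
220 ...........GGGGGGGG......GGGGGG...................
222 ...........GGGGGGGGGGGGGGGGGGGGG..................
224 ..........#.GGGGGGGGGGGGGGGGGGG...................
226 ..........###.GGGGGGGGGGGGGGG.#...................
228 ..........#####..GGGGGGGGGG.###...................
230 ..........#####################...................
```

The wing turned with the gripper. I'll continue to about 48° and then start lifting.

```bash
python3 -m handwheel '[[1,0,0,0,0.6],[1,0,0,0,0.6],[1,0,0,0,0.6],[1,0,0,0,0.6],[1,0,0,0,0.6],[1,0,0,0,0.6],[1,0,0,0,0],[1,0,0,-0.06,0]]'; python3 go.py .516 .158 .115 58
```

```text
t: 16.05
tool_pos: [0.5167, 0.1571, 0.1162]
tcp_rot: [-3.138, 0.0, 1.746]
wrist_force: [-3.3, -2.9, -3.5]
width: 0.0124
finger_force: 58.7
t 16.05 shift units [ 0.02  -0.011  0.024] turn units -8.37 yaw_y 10.1 q6 0.01 pos [0.5167 0.1571 0.1162] F [-3.3 -2.9 -3.5] w 0.0124 f 58.7
```

```bash
python3 -m handwheel '[[1,0,0,-0.1,0],[1,0,0,-0.15,0],[1,0,0,-0.15,0],[1,0,0,-0.2,0],[1,0,0,-0.2,0],[1,0,0,-0.2,0],[1,0,0,-0.2,0],[1,0,0,0,0]]'; python3 go.py .54 -.243 .165 13;  python3 look.py s15
```

```text
t: 17.05
tool_pos: [0.5185, 0.1575, 0.1791]
tcp_rot: [3.139, -0.0, 1.746]
wrist_force: [0.6, -0.3, -0.4]
width: 0.0122
finger_force: 59.0
t 17.05 shift units [-7.962 -0.972  0.279] turn units -0.52 yaw_y 10.0 q6 0.02 pos [0.5185 0.1575 0.1791] F [ 0.6 -0.3 -0.4] w 0.0122 f 59.0
196 .............GGGGGGGGGGGGGGGGGGGGG................
198 ...............GGGGGGGGGGGGGGGGGG.................
200 .................GGGGGGGGGGGGGG...................
202 .................oo...............................
204 .................ooooooooooo......................
206 .................ooooooooooo......................
208 oo...............oooooooooo.......................
210 o................oooooooooo.......................
212 ...................oooooo.........................
214 ..................................................
216 ..................................................
218 ...............###########........................
220 .............###############......................
222 ............#################.....................
224 ..........###################.#...................
226 ..........#####################...................
228 ..........###############.#####...................
230 ..........#####################...................
```

The stopper is out, with its white taper visible at rows 202–212. I'll raise it to clear the orange jar and carry it over to the tray.

```bash
python3 -m handwheel '[[1,0,0,-0.4,0],[1,0,0,-0.5,0],[1,-0.6,-0.07,0,0],[1,-0.6,-0.07,0,0],[1,-0.6,-0.07,0,0],[1,-0.6,-0.07,0,0],[1,-0.6,-0.07,0,0],[1,-0.6,-0.07,0,0]]'; python3 go.py .54 -.243 .165 13
```

```text
t: 18.1
tool_pos: [0.5281, -0.0245, 0.2219]
tcp_rot: [-3.14, -0.001, 1.746]
wrist_force: [0.1, -0.1, 1.0]
width: 0.0126
finger_force: 59.0
t 18.10 shift units [-4.346 -0.526  1.137] turn units -0.52 yaw_y 10.0 q6 -0.33 pos [ 0.5281 -0.0245  0.2219] F [ 0.1 -0.1  1. ] w 0.0126 f 59.0
```

```bash
python3 -m handwheel '[[1,-0.6,-0.07,0,0],[1,-0.6,-0.07,0,0],[1,-0.6,-0.07,0,0],[1,-0.6,-0.07,0,0],[1,-0.6,-0.07,0,0],[1,-0.6,-0.07,0,0],[1,-0.6,-0.07,0,0],[1,0,0,0,0]]'; python3 go.py .54 -.243 .165 13
```

```text
t: 19.1
tool_pos: [0.5404, -0.2363, 0.2213]
tcp_rot: [-3.14, -0.001, 1.743]
wrist_force: [-0.0, 0.7, -0.8]
width: 0.0129
finger_force: 59.0
t 19.10 shift units [-0.131 -0.028  1.126] turn units -0.55 yaw_y 9.9 q6 -0.68 pos [ 0.5404 -0.2363  0.2213] F [-0.   0.7 -0.8] w 0.0129 f 59.0
```

```bash
python3 -m handwheel '[[1,0,0,0.5,0],[1,0,0,0.5,0],[1,0,0,0.5,0],[1,0,0,0.5,0],[1,0,0,0.5,0],[1,0,0,0.4,0],[1,0,0,0.3,0],[1,0,0,0,0]]'; python3 go.py .54 -.243 .042 13; python3 - <<'E'
from bench import ctrl
import cv2
cv2.imwrite("pics/s16.png",cv2.resize(ctrl.capture("scene")[60:240,160:360,::-1],(600,540)))
E
```

```text
t: 20.1
tool_pos: [0.54, -0.2335, 0.0611]
tcp_rot: [-3.139, -0.002, 1.746]
wrist_force: [0.2, -0.6, -0.2]
width: 0.0123
finger_force: 59.0
t 20.10 shift units [-0.188 -0.032  0.381] turn units -0.51 yaw_y 10.1 q6 -0.68 pos [ 0.54   -0.2335  0.0611] F [ 0.2 -0.6 -0.2] w 0.0123 f 59.0
```

View pics/s16.png

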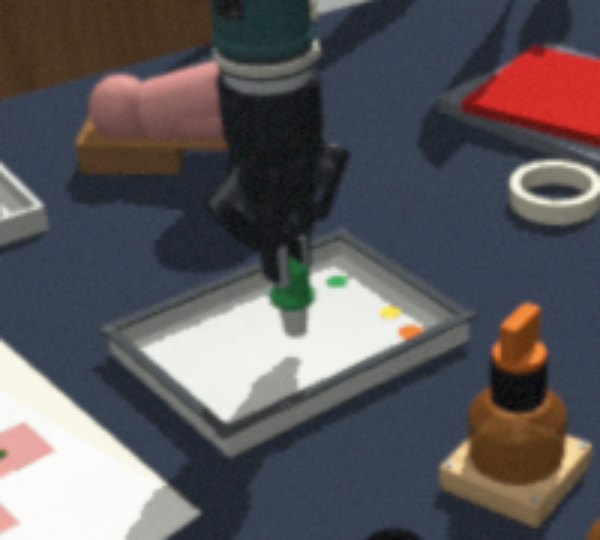

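The stopper hangs over the middle of the tray, with its foot at (294,335) in the crop. I'll lower it slowly.

```bash
python3 -m handwheel '[[1,0,0,0.04,0],[1,0,0,0.04,0],[1,0,0,0.04,0],[1,0,0,0.04,0],[1,0,0,0.04,0],[1,0,0,0.04,0],[1,0,0,0.04,0],[1,0,0,0.0,0]]'; python3 go.py .54 -.243 .042 13
```

```text
t: 21.15
tool_pos: [0.5407, -0.2345, 0.0484]
tcp_rot: [-3.141, -0.0, 1.746]
wrist_force: [-0.8, -0.4, -0.7]
width: 0.0123
finger_force: 59.0
t 21.15 shift units [-0.165 -0.044  0.127] turn units -0.52 yaw_y 10.0 q6 -0.68 pos [ 0.5407 -0.2345  0.0484] F [-0.8 -0.4 -0.7] w 0.0123 f 59.0
```

```bash
python3 -m handwheel '[[1,0,0,0.02,0],[1,0,0,0.02,0],[1,0,0,0.02,0],[1,0,0,0,0],[1,0,0,0,0],[1,0,0,0,0],[1,0,0,0,0],[1,0,0,0,0]]'; python3 go.py .54 -.243 .042 13
```

```text
t: 22.15
tool_pos: [0.5409, -0.2346, 0.0457]
tcp_rot: [3.142, -0.0, 1.746]
wrist_force: [0.2, 0.4, -0.5]
width: 0.0126
finger_force: 59.0
t 22.15 shift units [-0.162 -0.047  0.074] turn units -0.52 yaw_y 10.0 q6 -0.68 pos [ 0.5409 -0.2346  0.0457] F [ 0.2  0.4 -0.5] w 0.0126 f 59.0
```

```bash
python3 -m handwheel '[[1,0,0,0.02,0],[1,0,0,0.02,0],[1,0,0,0.02,0],[1,0,0,0.02,0],[1,0,0,0,0],[1,0,0,0,0],[1,0,0,0,0],[1,0,0,0,0]]'; python3 go.py .54 -.243 .042 13
```

```text
t: 23.15
tool_pos: [0.5409, -0.2347, 0.042]
tcp_rot: [3.141, 0.0, 1.746]
wrist_force: [-1.1, 0.9, 2.3]
width: 0.0125
finger_force: 59.4
t 23.15 shift units [-0.161 -0.048 -0.001] turn units -0.52 yaw_y 10.0 q6 -0.68 pos [ 0.5409 -0.2347  0.042 ] F [-1.1  0.9  2.3] w 0.0125 f 59.4
```

```bash
python3 -m handwheel '[[1,0,0,0.02,0],[1,0,0,0,0],[1,0,0,0,0],[1,0,0,0,0],[1,0,0,0,0],[1,0,0,0,0],[1,0,0,0,0],[1,0,0,0,0]]'; python3 go.py .54 -.243 .042 13
```

```text
t: 24.15
tool_pos: [0.5411, -0.2347, 0.0419]
tcp_rot: [3.141, 0.0, 1.746]
wrist_force: [-2.6, 1.4, 6.5]
width: 0.0126
finger_force: 60.1
t 24.15 shift units [-0.16  -0.05  -0.002] turn units -0.52 yaw_y 10.0 q6 -0.68 pos [ 0.5411 -0.2347  0.0419] F [-2.6  1.4  6.5] w 0.0126 f 60.1
```

It rests on the tray floor with 6.5 N of contact, still held. Now I'll release and retreat upwards.

```bash
python3 -m handwheel '[[0.8,0,0,0,0],[0.75,0,0,0,0],[0.65,0,0,0,0],[0.5,0,0,0,0],[0.5,0,0,0,0],[0.5,0,0,-0.2,0],[0.5,0,0,-0.4,0],[0.5,0,0,-0.6,0]]'; python3 -m handwheel '[[0.5,0,0,-0.6,0],[0.5,0,0,-0.6,0],[0.5,0,0,-0.6,0],[0.5,0,0,0,0],[0.5,0,0,0,0],[0.5,0,0,0,0],[0.5,0,0,0,0],[0.5,0,0,0,0]]'; python3 - <<'E'
from h import *
import cv2
im=ctrl.capture("scene").astype(int)
m=(im[...,1]>im[...,0]+35)&(im[...,1]>im[...,2]+25); m[:, :190]=0; m[:,320:]=0; m[:130]=0;m[230:]=0
n,_,st,ce=cv2.connectedComponentsWithStats(m.astype(np.uint8))
for i in range(1,n):
    if st[i][4]>8: print(st[i],ce[i],px2w("scene",ce[i],.05))
for r in range(140,178,2): print(r,''.join('G' if m[r,c] else '#' if im[r,c].max()<45 else '.' for c in range(235,285)))
E
```

```text
t: 25.15
tool_pos: [0.5404, -0.2343, 0.101]
tcp_rot: [-3.14, -0.001, 1.746]
wrist_force: [0.3, -0.2, 0.0]
width: 0.0427
finger_force: 0.0
t: 26.15
tool_pos: [0.5407, -0.2345, 0.1899]
tcp_rot: [-3.141, -0.001, 1.746]
wrist_force: [-0.1, 0.3, -0.3]
width: 0.0428
finger_force: 0.0
[250 151  15  19 198] [256.11616162 160.21212121] [[ 0.53943248 -0.23416986  0.05      ]]
[269 152   7   4  24] [272.04166667 153.375     ] [[ 0.49147277 -0.23673968  0.05      ]]
140 ..................................................
142 ..................................................
144 ..................................................
146 ..................................................
148 ..................................................
150 ..................................................
152 ...............GGGGGGGG............GGGGGG.........
154 ...............GGGGGGGGGGG........GGGGGGG.........
156 ................GGGGGGGGGGG.......................
158 .................GGGGGGGGGG.......................
160 .................GGGGGGGGGG.......................
162 ................GGGGGGGGGGGGG.....................
164 ...............GGGGGGGGGGGGGGG....................
166 ................GGGGGGGGGGGG......................
168 ..................GGGGGGGG........................
170 ..................................................
172 ..................................................
174 ..................................................
176 ..................................................
```

The stopper stands upright at (0.54, -0.234), about 10 mm from the tray centre, and the robot is clear of it.

```bash
python3 -c "
from bench import ctrl
print(ctrl.close_job())"
```

```text
the job is handed in; nothing more can be done
None
```

I twisted the green stopper about 48° to break it free, pulled it out and set it upright on the tray floor, letting go only once it rested there; I never touched the orange or blue stoppers, and handed the job in at about 26 s (no verdict came back).

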